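Feed the hinge pin and hold the cover leaf in line for pinning

ROBOT

A 6-joint arm with a two-finger parallel gripper is mounted at the origin on a cart in front of the work surface, level with it; the furniture and walls round the work are solid. World frame = base frame: x ahead of the robot, y to its left, z up, the work surface at z = 0. Lengths are in m, angles in rad, forces in N, time in s.
With the tool pointing down it reaches from about 0.375 to 0.975 m from the base axis. Payload 3.8 kg.
Tool frame: the origin (TCP) lies midway between the tips of the shut fingers; the grasp point (between the pads) lies 19 mm behind it; x points along the fingers, y is the direction in which the jaws open and shut, and the axes are right-handed (so a half turn about x gives the same grasp; the last joint's range is limited). The gripper opens to 88 mm and grips with 3 to 60 N. Pads are 18 mm wide; open, the fingers measure 123 mm over their backs; the gripper's body (75 mm by 187 mm) begins 45 mm behind the grasp point.
Start: joints at [1.232, 0.264, 1.604, -0, 1.274, -0.037], TCP at [0.201, 0.644, 0.239] pointing down, gripper open.
Joint ranges: [-2.63, 2.63], [-0.94, 2.18], [0.31, 2.57], [-1.31, 4.45], [0, 2.66], [-2.55, 2.55]. Speed limits (rad/s): [2.57, 2.57, 3.14, 3.14, 3.14, 3.14].

INTERFACE

Orientations are given as a rotation vector (axis times angle).
In Python, from cell import manip, inverse_kinematics, cams, order gives the robot as it stands. Calls block until the motion is done:
- manip.move_pose(position, orientation): joint-space move of the TCP to a pose.
- manip.move_linear(position, rate=0.15, rot=None): straight line of the TCP; rot=None keeps the orientation; rate is the mean speed in m/s.
- manip.set_joints(angles): joint-space move.
- manip.set_gripper(opening, force=None): finger opening in m; force is the grip in N (None keeps the last); returns when the fingers have stopped.
- manip.dwell(seconds).
- inverse_kinematics(position, orientation): joint angles nearest the present ones, or None.
- manip.state(): the state.
- cams.capture(name): name is "scene" or "top" or "wrist"; returns a dict with "image" (400x640x3 uint8, blue, green, red), "z_map" (400x640 float32, m along the optical axis (not along the pixel's ray), 0 where there is no reading), "intrinsics" (3x3 intrinsics, pixels), "position" and "orientation" of the camera in the world; the wrist camera has in their place "T_tool_cam" (4x4, takes a point from camera to tool coordinates, whose origin is the TCP and whose axes are the tool frame's). Camera axes: x right, y down, z forward; pixel columns grow to the right and rows downward; lengths in m; the calibration is good to about 2 mm. A picture is of the moment at which its call begins: read the wrist's pose just before it.
A pose or a line that the arm cannot do raises manip.IKError and nothing moves.
- order.close_job(): hands the job in, once; it reports no verdict.
The state is a dict: "clock": time; "joint_pos": joint angles; "joint_velocities": joint speeds; "tau": joint torques, N m; "tool_pos": TCP position; "tcp_rot": TCP orientation; "contact_force": force on the tool from outside, world axes, zero at the start; "moment": the same for the moment, N m; "gripper_width": finger opening in m.
Only numpy, scipy, OpenCV 4.12 (cv2) and the standard library are available. Lean on these libraries where they do the work, as an engineer would, in place of code of your own. Each camera call takes 0.05 s, during which the arm holds its last target. There are 200 camera calls.

TASK

Get the blue cover leaf ready to be pinned onto the jamb fixture: first swing the fixture's sprung feed lever by its red knob all the way to its stop and let it spring back, so that the brass pin's nose is pushed into the first knuckle. Then take the leaf by its black handle, lower its two knuckles into the two gaps between the fixture's three knuckles until they rest on the floor of the gaps with all five holes in line, without forcing it, and finish while still holding the leaf there, level, in the gripper. Leave the screw pot, the clamping fork and the hex key where they are.

Things in the scene. Friction and masses are not known exactly. Their poses are not given: they have to be found in the camera images.
- jamb: Jamb fixture, bolted down: aluminium base plate, dark steel jamb block with a fixed steel hinge leaf on top, pin feeder beside it. Origin on the worktop, straight below jamb_knuckles; same axes. The knuckle gaps have a flat floor (top of the jamb block) 40 mm up, which reaches 9 mm in front of the hole axis; the fixed leaf's edge is 10 mm behind that axis.
- jamb_knuckles (a point): On the hole axis, mid of the middle of the fixture's three knuckles (barrels 14 mm across, 12 long, 9 bore, centres 30 mm apart), 47 mm above the worktop. y: along the hole axis to the feeder; -x: the open side (robot's side) where the cover leaf must stick out; z up. Two gaps 18 mm long, centred at y = +15 and -15 mm. First knuckle (feeder side): y = 24 to 36 mm.
- lever_pivot (a point): Pivot of the feed lever: upright post with coil spring. At x = 30, y = 83, z = 10 mm from jamb_knuckles in the fixture's axes (57 mm above the worktop); same axes. The lever turns about z here.
- feed_lever (a joint): Feed lever angle, rad: 0 at rest (held by its spring), 0.8 at its stop. Grows anticlockwise seen from above, the knob moving to -y of the fixture. Knob force 2 N at rest, 4 N at the stop; springs back when let go. A peg under the lever pushes the pin some 20 mm along its trough.
- lever_knob (a point): Red upright knob on the lever's end: cylinder 14 mm across, 36 tall, standing on the arm. Point on its axis, 14 mm below its top, 22 above the arm, 82 above the worktop, 62 from the pivot axis. From jamb_knuckles: x = -27, y = 107 mm at rest; x = -27, y = 59 at the stop. The axes turn with the lever; at rest they are those of jamb_knuckles.
- pin_nose (a point): Pointed end of the loose brass pin (6 mm across, 37 long) in the feeder's open trough, in line with the fixture's holes, axis 47 mm above the worktop; the nose points to the knuckles (-y of the fixture). It starts about 15 mm short of the first knuckle; after a full lever swing it stands about 6 mm inside it.
- leaf_handle (a point): Grasp point in the black handle of the loose blue cover leaf (plate 52 x 56 x 5 mm, 120 g, two steel knuckles along one edge). Handle: 34 mm along x, 16 across y, 36 tall, on the plate. Point: middle of the handle in x, y; 32 mm above the leaf's underside, 22 above the plate, 14 below the handle's top. +x points to the knuckles, z up; grip across y.
- leaf_knuckles (a point): On the cover leaf's hole axis, half-way between its two knuckles (barrels 14 mm across, 13 long, centred at y = +15 and -15 mm, bevelled ends). 36 mm in +x of leaf_handle and 25 mm below it, 7 mm above the leaf's underside; y along the hole axis, same axes as leaf_handle.
- yellow_fibre: Thin yellow fibre lying in bends on the worktop between leaf and fixture; left of the fixture it rises to the instrument's front, up to 0.1 m high. Fixed and solid: keep the fingers off it.
- boom_microscope: Large black stereo microscope to the right of the fixture, 0.48 m tall, reaching out over the worktop: solid, go round it in front (towards the robot). Origin at its underside.
- pot: Aluminium pot of screws, 47 x 49 x 21 mm, on the worktop; leave alone. Origin at its underside.
- fork_b: Slotted steel clamping fork, 25 x 60 x 12 mm, lying on the worktop; leave alone. Origin at its underside.
- hex_key_5: Black hex key, 32 x 87 x 5 mm, lying on the worktop; leave alone. Origin at its underside.

How it is judged:
By the outcome, as a careful person would: the job done as asked, in the order asked, and still so for the second after the job is handed in, while the arm keeps its last pose, push and grip.
It also fails if it takes over 51 s, if anything falls off the work surface, if the arm or the gripper's body presses on something with over 40 N, if the wrist force passes 120 N, or if a joint passes its speed limit or range.

## Working session

There is one attempt and no reset: what is moved stays moved. The work goes in short steps, each a Python script; the robot and the scene stay as the last script left them, time stands still between calls to the robot, and variables do not carry over. Pictures are saved under pics/ and viewed, about 8 in all and at most 12, crops included, and the job is handed in when it is done.

```bash
mkdir -p pics
cat > h.py <<'E'
import numpy as np, cv2
from scipy.spatial.transform import Rotation as R
from cell import manip, inverse_kinematics, cams, order
def shot(n):
    s=manip.state(); c=cams.capture(n)
    if 'T_tool_cam' in c:
        T=np.eye(4);T[:3,:3]=R.from_rotvec(s['tcp_rot']).as_matrix();T[:3,3]=s['tool_pos'];T=T@np.array(c['T_tool_cam'])
    else:
        T=np.eye(4);o=np.array(c['orientation']);T[:3,:3]=o if o.shape==(3,3) else R.from_rotvec(o).as_matrix();T[:3,3]=c['position']
    c['T']=T;return c
def ray(c,u,v,z):
    d=c['T'][:3,:3]@np.linalg.inv(c['intrinsics'])@[u,v,1.];p=c['T'][:3,3]
    return p+d*(z-p[2])/d[2]
def cloud(c):
    v,u=np.mgrid[:400,:640];z=c['z_map'];K=c['intrinsics']
    P=np.stack([(u-K[0][2])/K[0][0]*z,(v-K[1][2])/K[1][1]*z,z],-1)
    return P@c['T'][:3,:3].T+c['T'][:3,3]
def proj(c,P):
    q=np.linalg.inv(c['T'])@np.r_[P,1];q=np.array(c['intrinsics'])@q[:3];return q[:2]/q[2]
E
python3 - <<'E'
from h import *
for n in('top','scene','wrist'):
    c=shot(n);cv2.imwrite(f'pics/{n}0.png',c['image']);print(n,np.round(c['T'],3).tolist(),np.array(c['intrinsics'])[0])
s=manip.state();print(s['clock'],s['tcp_rot'],s['contact_force'])
a=[cv2.imread(f'pics/{n}0.png') for n in('top','scene')]
cv2.imwrite('pics/both.png',cv2.resize(np.vstack(a),(480,600)))
E
```

```text
top [[0.016, -0.981, 0.192, 0.343], [-0.999, -0.022, -0.028, 0.098], [0.032, -0.191, -0.981, 1.297], [0.0, 0.0, 0.0, 1.0]] [460.78316197   0.         317.94772276]
scene [[0.516, -0.65, 0.558, -0.139], [-0.856, -0.406, 0.318, -0.347], [0.02, -0.642, -0.767, 1.104], [0.0, 0.0, 0.0, 1.0]] [514.18940505   0.         317.00009742]
wrist [[0.297, 0.908, 0.297, 0.123], [0.955, -0.282, -0.093, 0.668], [-0.001, 0.311, -0.95, 0.384], [0.0, 0.0, 0.0, 1.0]] [341.82476709   0.         319.00768921]
0.15 [ 0.23554801  1.55812028 -0.23820553] [-0.3525238  -0.75879831  1.09460181]
```

View pics/top0.png

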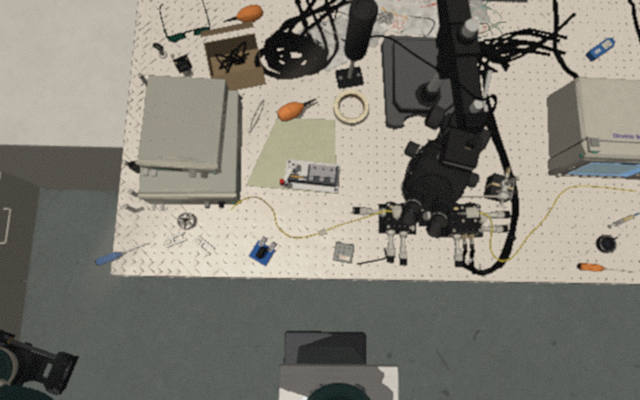

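View pics/scene0.png

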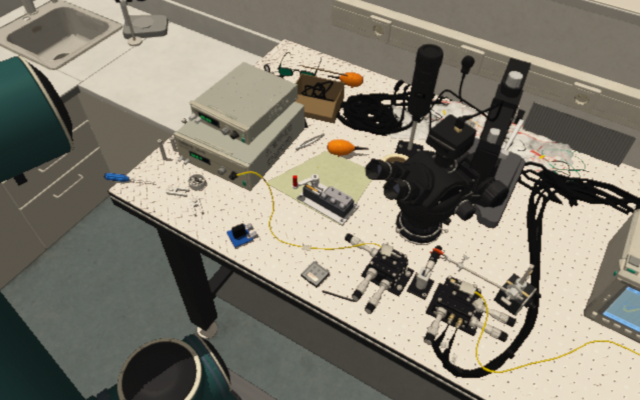

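Top view: leaf at about (263,250), handle at about (266,244). Jamb fixture at (311,177), red knob at (283,183). The pot is at (344,252) and the hex key at (375,262).

Run:
```python
from h import *
t=shot('top');s=shot('scene')
for n,u,v,z in(('leaf',263,250,.01),('knob',283,183,.09),('fix',311,177,.04),('pot',344,252,.02),('fibre0',236,203,.1),('f1',275,215,0),('f2',290,236,0)):print(n,ray(t,u,v,z).round(3))
for n,u,v,z in(('leaf',241,234,.01),('knob',295,178,.09),('fix',330,197,.04)):print(n,ray(s,u,v,z).round(3))
# wrist camera: tool down, keep tool yaw with camera-ish view; camera offset in tool
c=shot('wrist');print(np.round(c['T_tool_cam'],3).tolist())
print(R.from_rotvec(manip.state()['tcp_rot']).as_matrix().round(3).tolist())
```

```text
leaf [0.453 0.212 0.01 ]
knob [0.626 0.158 0.09 ]
fix [0.657 0.083 0.04 ]
pot [ 0.45  -0.013  0.02 ]
fibre0 [0.567 0.28  0.1  ]
f1 [0.553 0.183 0.   ]
f2 [0.494 0.139 0.   ]
leaf [0.451 0.216 0.01 ]
knob [0.633 0.163 0.09 ]
fix [0.663 0.07  0.04 ]
[[-0.001, -0.311, 0.95, -0.146], [1.0, -0.0, 0.001, -0.0], [-0.0, 0.95, 0.311, -0.081], [0.0, 0.0, 0.0, 1.0]]
[[-0.0, 0.297, 0.955], [-0.001, 0.955, -0.297], [-1.0, -0.001, -0.0]]
```

View pics/wrist0.png

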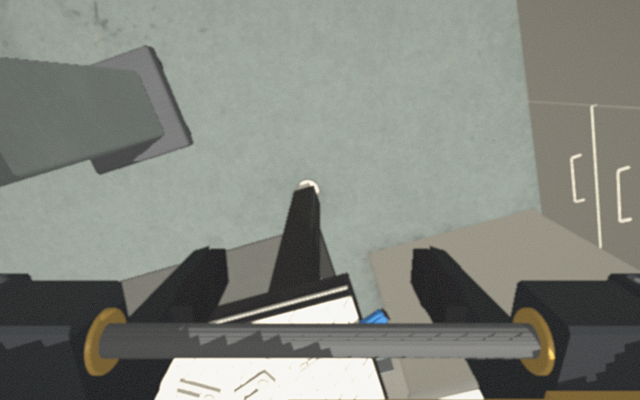

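The wrist view shows only floor and the bench corner, so I'll move above the work area for a closer look.

```bash
cat >> h.py <<'E'
R0=np.array([[0,0,1],[0,1,0],[-1,0,0.]])
def down(yaw): return (R.from_euler('z',yaw)*R.from_matrix(R0)).as_rotvec()
E
python3 - <<'E'
from h import *
manip.move_pose([.60,.15,.34],down(0))
s=manip.state();print(s['clock'],s['joint_pos'])
c=shot('wrist');cv2.imwrite('pics/w1.png',c['image']);np.save('pics/w1.npy',c,allow_pickle=True)
E
```

```text
2.5917 [ 2.05898301e-01  1.12685191e-01  1.59828847e+00  2.99591517e-04
  1.43100939e+00 -1.36588459e+00]
```

View pics/w1.png

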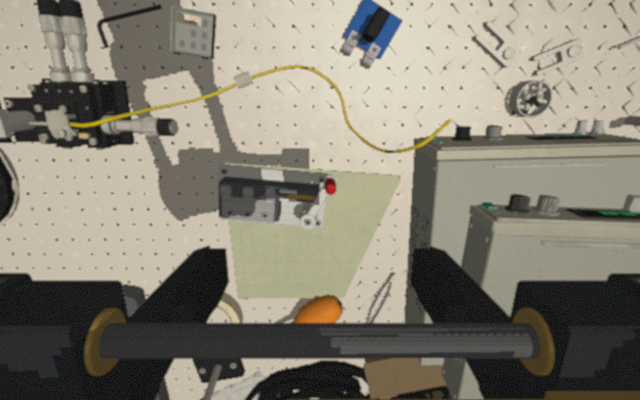

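The wrist view shows the leaf at (370,35) with its knuckles towards (357,50), and the fixture spans (220..325, 165..225). The red knob is at (331,186). The fibre passes between them.

Run:
```python
from h import *
c=np.load('pics/w1.npy',allow_pickle=True).item();im=c['image']
a=cv2.resize(im[158:234,210:343],None,fx=6,fy=6,interpolation=cv2.INTER_CUBIC)
b=cv2.resize(im[0:70,335:407],None,fx=2,fy=2,interpolation=cv2.INTER_CUBIC)
o=np.zeros((600,800,3),np.uint8);o[:456,:798]=a;o[458:598,:144]=b
cv2.imwrite('pics/w1c.png',o)
P=cloud(c)
h=cv2.cvtColor(im,cv2.COLOR_BGR2HSV)
m=(h[...,0]>100)&(h[...,0]<125)&(h[...,1]>150)&(h[...,2]>60);m[100:]=0;m[:,:335]=0;m[:,410:]=0
print('blue',m.sum(),P[m].mean(0).round(4)); cn=np.argwhere(m)[:,::-1].astype(np.float32);print(cv2.minAreaRect(cn))
m=((h[...,0]<6)|(h[...,0]>174))&(h[...,1]>150);m[:150]=0;m[230:]=0;print('red',m.sum(),P[m].max(0),P[m].min(0),np.median(P[m],0),np.argwhere(m).mean(0))
# plate orientation of dark fixed leaf: depth points between z .03 and .07 
Q=P[160:230,215:330].reshape(-1,3);
for lo,hi in((.035,.043),(.043,.05),(.05,.057),(.057,.065)):
    k=(Q[:,2]>lo)&(Q[:,2]<hi);print(lo,k.sum(),cv2.minAreaRect((Q[k,:2]*1000).astype(np.float32)))
```

```text
blue 975 [0.4439 0.2184 0.012 ]
((371.9852600097656, 27.191173553466797), (42.36014938354492, 43.56064224243164), 30.963754653930664)
red 115 [0.63824915 0.17005281 0.09832351] [0.62639112 0.15934327 0.07173772] [0.62982516 0.16415262 0.09565129] [186.25217391 330.16521739]
0.035 835 ((669.0618286132812, 81.43775939941406), (136.52894592285156, 50.897281646728516), 85.11653137207031)
0.043 1660 ((670.2142944335938, 84.23345947265625), (130.7356719970703, 50.83980178833008), 85.99259948730469)
0.05 387 ((663.319580078125, 95.45545959472656), (60.76904296875, 145.0267333984375), 6.602965354919434)
0.057 458 ((663.2034912109375, 150.31558227539062), (21.0391902923584, 79.31012725830078), 60.15031433105469)
```

View pics/w1c.png

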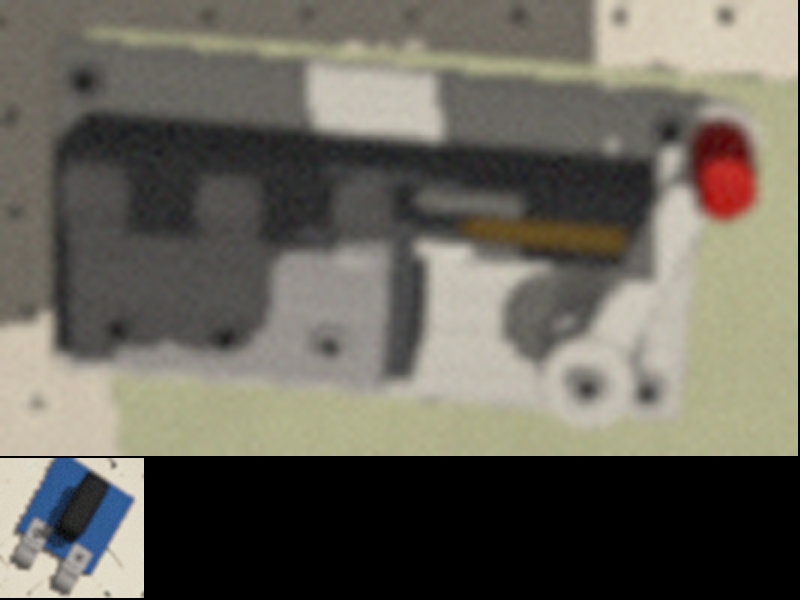

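Crop: three knuckles at about (98,195), (228,200), (362,205). The pin nose is at (460,228), its tail at (628,240), the knob top at (726,188) and the pivot cap at (587,387). I'll compute the fixture pose from these points.

Run:
```python
from h import *
c=np.load('pics/w1.npy',allow_pickle=True).item()
f=lambda x,y,z:ray(c,210+(x+.5)/6-.5,158+(y+.5)/6-.5,z)[:2]
obs=[((98,195),.054,(0,-30)),((228,200),.054,(0,0)),((362,205),.054,(0,30)),((726,188),.096,(-27,107)),((460,228),.050,(0,51)),((628,240),.050,(0,88)),((587,387),.062,(30,83))]
W=np.array([f(*p,z) for p,z,_ in obs]);M=np.array([m for *_,m in obs])/1000
def fit(W,M):
    a,b=W.mean(0),M.mean(0);U=(W-a)@[1,1j];V=(M-b)@[1,1j];y=np.angle((V.conj()*U).sum())
    r=R.from_euler('z',y).as_matrix()[:2,:2];return y,a-r@b,((W-a)-(M-b)@r.T)*1000
print(W.round(4));print(fit(W,M)); print('noknk',fit(W[2:],M[2:]))
P=cloud(c);im=c['image']
# leaf: handle top & rims by depth
Q=P[0:70,335:407].reshape(-1,3);k=(Q[:,2]>.038)&(Q[:,2]<.056);print(k.sum(),Q[k].mean(0),cv2.minAreaRect((Q[k,:2]*1000).astype(np.float32)))
g=lambda x,y,z:ray(c,335+(x+.5)/2-.5,(y-458+.5)/2-.5,z)[:2]
print('handle top ends',g(99,478,.046),g(70,536,.046),'knuckles',g(26,553,.014),g(68,577,.014))
```

```text
[[0.647  0.0285]
 [0.6482 0.0569]
 [0.6493 0.0863]
 [0.633  0.1648]
 [0.6558 0.1073]
 [0.6586 0.1447]
 [0.6891 0.1357]]
(np.float64(-0.10794192994991116), array([0.64894059, 0.05678448]), array([[ 1.33975063,  1.50054869],
       [-0.77442118,  0.14127059],
       [-2.88758045, -0.2909083 ],
       [-0.59366114, -1.26336099],
       [ 1.38600469, -0.16644416],
       [ 0.17118419,  0.46731242],
       [ 1.35872325, -0.38841825]]))
noknk (np.float64(-0.11922495568715603), array([0.6480234 , 0.05655466]), array([[-2.30669288, -0.02272462],
       [-0.91049147, -1.19938646],
       [ 1.73147675,  0.12859441],
       [ 0.10187655,  0.80966674],
       [ 1.38383105,  0.28384992]]))
458 [0.44702444 0.21815845 0.04540293] ((446.60638427734375, 218.70138549804688), (16.576171875, 33.952579498291016), 60.471927642822266)
handle top ends [0.43374166 0.22563292] [0.46406499 0.21044566] knuckles [0.46993182 0.18736003] [0.48401085 0.21464447]
```

Run:
```python
from h import *
c=np.load('pics/w1.npy',allow_pickle=True).item();Q=np.vstack([cloud(c)[:240].reshape(-1,3),cloud(shot('top')).reshape(-1,3),cloud(shot('scene')).reshape(-1,3)])
k=(Q[:,2]>.1)&(Q[:,2]<.5)&(Q[:,0]>.4)&(Q[:,0]<.8)&(Q[:,1]>-.15)&(Q[:,1]<.4)
H,_,_=np.histogram2d(Q[k,0],Q[k,1],bins=[np.arange(.4,.81,.05),np.arange(-.15,.41,.05)]);print(H.astype(int))
m=np.abs(Q[:,1]-.30)<.06;m&=k&(Q[:,0]<.75);print(Q[m].min(0),Q[m].max(0))
```

```text
[[   0    0    0    0    0    0    0    0    0    0    0]
 [ 453   85    0    0    0    0    0    0    0    0    0]
 [ 792   75    0    0    0    0  649    0    0    0    0]
 [ 940    0    0    0  739 1026  604  755  700 1159 1236]
 [ 928    0    0    0  425  341   66  380  932 3588 4119]
 [ 153    0    0    0    0    0    0    0  594 2469 1121]
 [   0    0    0    0    0    0    0    0   86  856  589]
 [   0    0    0    0    0    0    0    0   84  594  551]]
[0.55032075 0.24001791 0.10000467] [0.74972763 0.35999591 0.44983403]
```

```bash
cat >> h.py <<'E'
def fx(F,p): return np.array([F[0],F[1],0])+R.from_euler('z',F[2]).apply(p)
E
python3 - <<'E'
from h import *
F=(.650,.057,-.09);a=down(F[2])
kn=lambda t:np.r_[[.030,.083]+R.from_euler('z',t).as_matrix()[:2,:2]@[-.057,.024],0]
tcp=lambda t,e=0:fx(F,kn(t)+[0,.007-.030+e,.070])
manip.set_gripper(.06,20)
p=tcp(0,.006);manip.move_pose(p+[0,0,.07],a);manip.move_linear(p,.1)
f0=np.array(manip.state()['contact_force']);ey=R.from_euler('z',F[2]).apply([0,1,0])
for t in list(np.arange(.1,.71,.15))+list(np.arange(.74,1.0,.03)):
    manip.move_linear(tcp(t),.08);s=manip.state();f=(np.array(s['contact_force'])-f0);print(round(t,2),f.round(1),round(s['clock'],2),np.round(s['tool_pos'],4))
    if f@ey>9:break
c=shot('wrist');cv2.imwrite('pics/w2.png',c['image'])
for t in (.5,0):manip.move_linear(tcp(t,.004),.12)
manip.move_linear(tcp(0,.010),.1);manip.dwell(.2)
print(manip.state()['contact_force']-f0)
manip.move_linear(tcp(0,.010)+[0,0,.05],.15)
manip.move_pose([.70,.11,.24],down(-.09))
c=shot('wrist');cv2.imwrite('pics/w3.png',c['image']);np.save('pics/w3.npy',c,allow_pickle=True)
print(manip.state()['clock'])
cv2.imwrite('pics/w3b.png',np.hstack([cv2.resize(c['image'][:300],(640,300)) ]))
E
```

```text
0.1 [-0.4  2.8  2.4] 5.3 [0.6284 0.1374 0.0709]
0.25 [-0.5  3.1  2.6] 5.57 [0.6251 0.1288 0.0704]
0.4 [-1.   3.3  2.3] 5.83 [0.6234 0.1197 0.0699]
0.55 [-2.5  3.4  1.1] 6.1 [0.6233 0.1104 0.0697]
0.7 [-1.8  3.9  0.9] 6.37 [0.6245 0.1012 0.0696]
0.74 [-2.5  3.4 -0.3] 6.62 [0.6251 0.0989 0.0697]
0.77 [-3.6  3.8 -0.7] 6.87 [0.6256 0.097  0.0698]
0.8 [-2.2  3.5 -1.1] 7.12 [0.6264 0.0951 0.0699]
0.83 [-3.5  4.  -0.6] 7.37 [0.6268 0.0934 0.0699]
0.86 [-3.6  9.5  0.5] 7.62 [0.6268 0.0933 0.0698]
[ 0.79385348 -0.04726328  0.99639993]
10.0583
```

View pics/w3.png

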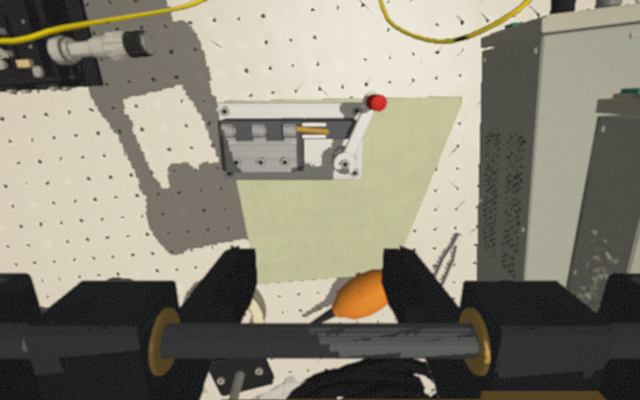

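The lever hit its stop (force rose to 9.5 N) and sprang back. The picture shows the pin shifted to (296..329, 130), with its nose at the first knuckle. Next I'll zoom in for a precise fixture pose.

Run:
```python
from h import *
c=np.load('pics/w3.npy',allow_pickle=True).item();im=c['image']
a=cv2.resize(im[92:186,214:347],None,fx=6,fy=6,interpolation=cv2.INTER_CUBIC)
cv2.imwrite('pics/w3c.png',a)
P=cloud(c);F=(.650,.057,-.09)
# project current guess
for m,z in(((0,-30),.054),((0,30),.054),((-27,107),.096),((0,30),.054)):
    print(m,((proj(c,fx(F,[m[0]/1e3,m[1]/1e3,z]))-[214,92]+.5)*6-.5).round(0))
Q=P[92:186,214:347].reshape(-1,3)
# in fixture frame
L=R.from_euler('z',F[2]).inv().apply(Q-[F[0],F[1],0])*1000
k=(L[:,2]>15)&(L[:,2]<75)&(abs(L[:,1])<45)&(L[:,0]<45)&(L[:,0]>-40)
# height profile across x in each knuckle, gap
for y0 in(-30,-15,0,15,30):
    print(y0,[(x,round(float(np.median(L[j,2])),1)) for x in range(-20,24,2) for j in [(abs(L[:,1]-y0)<4)&(abs(L[:,0]-x)<1.2)] if j.sum()])
```

```text
(0, -30) [ 82. 227.]
(0, 30) [460. 227.]
(-27, 107) [1000.   59.]
(0, 30) [460. 227.]
-30 [(-20, 8.2), (-18, 7.9), (-16, 7.7), (-14, 7.8), (-12, 8.2), (-10, 7.9), (-8, 17.0), (-6, 41.5), (-4, 51.5), (-2, 53.0), (0, 53.7), (2, 54.0), (4, 53.5), (6, 52.4), (8, 48.6), (10, 46.0), (12, 46.0), (14, 46.0), (16, 46.3), (18, 46.3), (20, 45.9), (22, 45.7)]
-15 [(-20, 8.2), (-18, 8.0), (-16, 7.9), (-14, 8.3), (-12, 7.8), (-10, 7.7), (-8, 16.8), (-6, 40.4), (-4, 40.1), (-2, 40.4), (0, 40.4), (2, 40.2), (4, 40.0), (6, 40.2), (8, 40.4), (10, 40.6), (12, 45.6), (14, 46.0), (16, 46.1), (18, 46.1), (20, 46.2), (22, 46.3)]
0 [(-20, 8.2), (-18, 7.9), (-16, 8.0), (-14, 7.8), (-12, 8.4), (-10, 8.1), (-8, 17.4), (-6, 41.6), (-4, 51.5), (-2, 52.8), (0, 53.5), (2, 54.4), (4, 53.9), (6, 51.8), (8, 47.2), (10, 46.2), (12, 46.0), (14, 46.5), (16, 46.3), (18, 46.5), (20, 46.3), (22, 46.1)]
15 [(-20, 8.1), (-18, 7.9), (-16, 8.1), (-14, 8.1), (-12, 8.1), (-10, 7.7), (-8, 17.9), (-6, 40.7), (-4, 40.2), (-2, 40.2), (0, 40.4), (2, 40.3), (4, 40.7), (6, 40.3), (8, 39.8), (10, 40.4), (12, 45.7), (14, 46.0), (16, 46.5), (18, 46.0), (20, 46.0), (22, 46.3)]
30 [(-20, 8.7), (-18, 8.4), (-16, 7.9), (-14, 8.1), (-12, 8.2), (-10, 7.8), (-8, 18.6), (-6, 40.6), (-4, 51.4), (-2, 53.2), (0, 53.6), (2, 53.9), (4, 53.7), (6, 52.3), (8, 47.8), (10, 46.3), (12, 46.7), (14, 46.2), (16, 46.1), (18, 46.1), (20, 46.2), (22, 46.2)]
```

View pics/w3c.png

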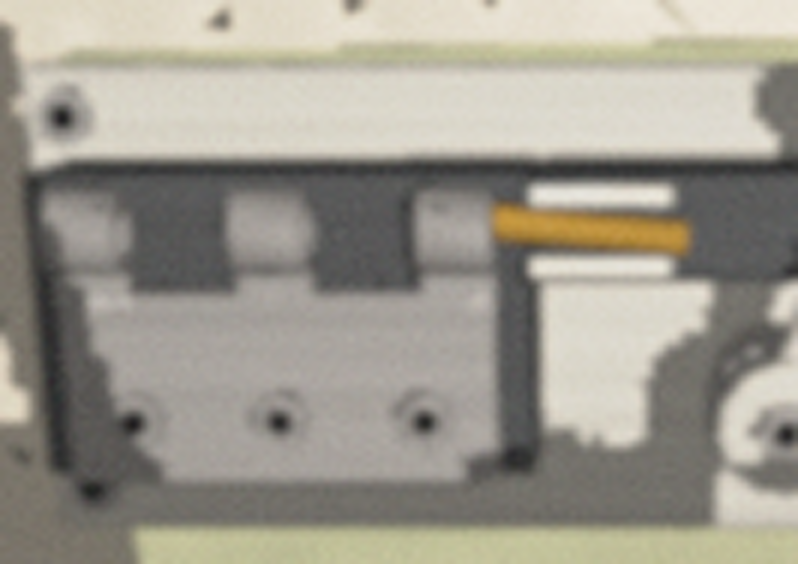

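The depth profile gives a +1.5 mm shift in x for the fixture. The yaw of -0.09 holds, and the pin nose reaches into the first knuckle in the crop at (495,222). Now a closer look at the leaf.

```bash
cat > leaf.py <<'E'
from h import *
def lprof(Q,F):
    return R.from_euler('z',F[2]).inv().apply(Q-[F[0],F[1],0])*1000
E
python3 - <<'E'
from h import *
# fixture y edges from w3 depth
c=np.load('pics/w3.npy',allow_pickle=True).item();F=(.650,.057,-.09)
L=R.from_euler('z',F[2]).inv().apply(cloud(c)[92:186,214:347].reshape(-1,3)-[F[0],F[1],0])*1000
k=abs(L[:,0]-1.5)<3
print([(y,round(float(np.median(L[k&(abs(L[:,1]-y)<.6),2])),0)) for y in range(-40,41)if (k&(abs(L[:,1]-y)<.6)).any()])
for lo,hi in((-38,-22),(-8,8),(22,38)):
    j=(L[:,2]>51.5)&(L[:,2]<56)&(L[:,1]>lo)&(L[:,1]<hi)&(abs(L[:,0])<9);q=L[j];print(len(q),q.mean(0).round(2),np.percentile(q,[2,98],axis=0).round(1).tolist())
yaw=-.5;h=np.array([.4468,.2185,0]);d=R.from_euler('z',yaw).apply([1,0,0])
manip.set_gripper(.034);manip.move_pose(h+d*.07+[0,0,.22],down(yaw));s=manip.state();print(s['clock'],s['joint_pos'][5],s['gripper_width'])
c=shot('wrist');np.save('pics/w4.npy',c,allow_pickle=True)
Q=cloud(c)[:240].reshape(-1,3);Q=Q[np.hypot(*(Q[:,:2]-h[:2]).T)<.06]
k=(Q[:,2]>.042)&(Q[:,2]<.05);print('handle',cv2.minAreaRect((Q[k,:2]*1000).astype(np.float32)),Q[k].mean(0))
im=c['image'];hs=cv2.cvtColor(im,cv2.COLOR_BGR2HSV)
m=((hs[...,0]>100)&(hs[...,0]<125)&(hs[...,1]>150)).astype(np.uint8);m[240:]=0
n,l,st,ce=cv2.connectedComponentsWithStats(m);i=1+st[1:,4].argmax();P=cloud(c)
q=P[(l==i)&(abs(P[...,2]-.01)<.003)];print('plate',st[i],cv2.minAreaRect((q[:,:2]*1000).astype(np.float32)))
for z in(.012,):
  k=(Q[:,2]>.0115)&(Q[:,2]<.016)
  L=R.from_euler('z',-.5).inv().apply(Q[k]-h)*1000;L=L[L[:,0]>29];print('knk',len(L),L.mean(0),np.median(L[L[:,1]>0],0),np.median(L[L[:,1]<0],0))
cv2.imwrite('pics/w4.png',im)
E
```

```text
[(-37, 53.0), (-36, 53.0), (-35, 54.0), (-34, 54.0), (-33, 54.0), (-32, 54.0), (-31, 54.0), (-30, 54.0), (-29, 54.0), (-28, 54.0), (-27, 54.0), (-26, 53.0), (-25, 43.0), (-24, 41.0), (-23, 41.0), (-22, 41.0), (-21, 40.0), (-20, 40.0), (-19, 41.0), (-18, 40.0), (-17, 40.0), (-16, 40.0), (-15, 40.0), (-14, 40.0), (-13, 40.0), (-12, 40.0), (-11, 39.0), (-10, 40.0), (-7, 53.0), (-6, 54.0), (-5, 54.0), (-4, 55.0), (-3, 54.0), (-2, 54.0), (-1, 54.0), (0, 54.0), (1, 53.0), (2, 54.0), (3, 53.0), (4, 52.0), (5, 45.0), (6, 40.0), (7, 40.0), (8, 40.0), (9, 41.0), (10, 40.0), (11, 40.0), (12, 40.0), (13, 41.0), (14, 40.0), (15, 40.0), (16, 40.0), (17, 40.0), (18, 40.0), (19, 41.0), (20, 40.0), (21, 40.0), (22, 40.0), (24, 54.0), (25, 53.0), (26, 54.0), (27, 54.0), (28, 54.0), (29, 54.0), (30, 53.0), (31, 54.0), (32, 54.0), (33, 54.0), (34, 54.0), (35, 50.0), (36, 49.0), (37, 50.0), (38, 50.0), (39, 49.0), (40, 50.0)]
139 [  0.81 -30.45  53.41] [[-4.0, -36.2, 51.6], [5.7, -24.8, 55.4]]
136 [ 0.85 -0.65 53.36] [[-4.3, -6.5, 51.6], [6.4, 5.0, 55.5]]
129 [ 1.01 29.09 53.47] [[-4.0, 23.9, 51.7], [6.4, 34.5, 55.3]]
11.4583 -0.7689391109851821 0.03413512328848886
handle ((446.325439453125, 218.7967071533203), (16.482595443725586, 33.089168548583984), 61.39068603515625) [0.44600578 0.21890314 0.04566375]
plate [ 291   72   54   52 1569] ((446.3603210449219, 218.0150909423828), (52.8591423034668, 48.6983757019043), 60.24034881591797)
knk 262 [35.47655988 -0.82816254 13.34019672] [36.0457272  14.38658074 13.6359803 ] [ 35.26911801 -15.31624109  13.09326791]
```

Run:
```python
from h import *
yaw=-.51;h=np.array([.4462,.2188,0])
manip.move_pose(h+[0,0,.09],down(yaw));manip.move_linear(h+[0,0,.0135],.12)
s=manip.state();print(s['contact_force'])
manip.set_gripper(.01,35);s=manip.state();print(s['gripper_width'],s['contact_force'],s['tool_pos'])
manip.move_linear(h+[0,0,.14],.12)
manip.move_pose([.53,.09,.16],down(-.09))
manip.dwell(.2);s=manip.state();print(s['clock'],s['gripper_width'],s['contact_force'],s['moment'],s['tool_pos'])
c=shot('wrist');np.save('pics/w5.npy',c,allow_pickle=True);cv2.imwrite('pics/w5.png',c['image'])
t=shot('scene');np.save('pics/s5.npy',t,allow_pickle=True)
```

```text
[ 0.4635459   0.0538877  -0.05349161]
0.015796666622105267 [-0.31222959 -0.28801743  4.64902018] [0.44686213 0.21903869 0.0143223 ]
15.4583 0.015786146621674328 [ 0.74098907  0.25909019 -1.5545738 ] [ 0.0226079   0.01771557 -0.06142354] [0.52903012 0.09116856 0.1594417 ]
```

View pics/w5.png

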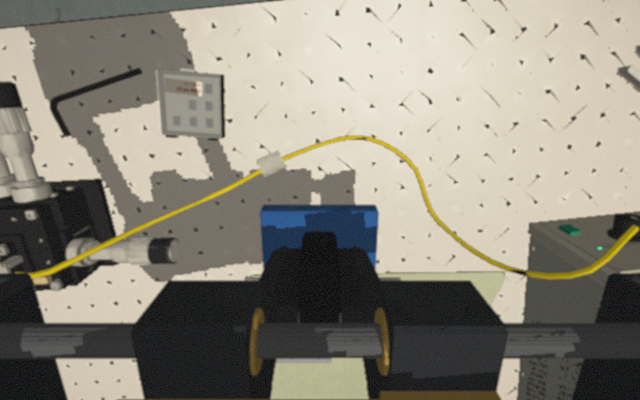

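The leaf is held: its blue plate spans columns 262..377 with the rear edge at row 205, level and square. Next I'll measure rear edge and sides in the w4 and w5 clouds, same camera, to locate the knuckles.

Run:
```python
from h import *
def frame(c,o,yaw,rows=240):
    im=c['image'][:rows];P=cloud(c)[:rows];hs=cv2.cvtColor(im,cv2.COLOR_BGR2HSV)
    m=(hs[...,0]>100)&(hs[...,0]<125)&(hs[...,1]>150)
    L=lambda Q:R.from_euler('z',yaw).inv().apply(Q-o)*1000
    return L(P[m]),L(P.reshape(-1,3))
def line(x,y): # fit x = a+b*y
    b,a=np.polyfit(y,x,1);return a,b
c=np.load('pics/w4.npy',allow_pickle=True).item();h=np.array([.4462,.2188,0])
for yaw in(-.51,):
    B,A=frame(c,h,yaw);B=B[(abs(B[:,2]-10)<2.5)&(abs(B[:,0])<45)&(abs(B[:,1])<40)]
    def edges(B,xl):
        r=[(B[abs(B[:,1]-y)<1.5][:,0].min(),y) for y in range(-22,23,3) if (abs(B[:,1]-y)<1.5).sum()>3]
        a,b=line(*map(np.array,zip(*r)));
        e=[(B[abs(B[:,0]-x)<1.5][:,1].min(),B[abs(B[:,0]-x)<1.5][:,1].max()) for x in xl]
        return 'rear',a.round(2),'slope',b.round(3),'sides',np.median(e,0).round(2)
    print('w4',edges(B,range(-18,10,3)))
    hh=A[(A[:,2]>43)&(A[:,2]<49)&(np.hypot(A[:,0],A[:,1])<25)];print('handle',np.percentile(hh,[3,97],axis=0).round(1).tolist(),hh.mean(0))
    K=A[(A[:,2]>11.8)&(A[:,2]<16)&(A[:,0]>27)&(A[:,0]<45)&(abs(A[:,1])<26)]
    for s in(1,-1):
        q=K[K[:,1]*s>0];print('kn',q.mean(0).round(2),np.percentile(q,[3,97],axis=0)[:,:2].round(1).tolist())
c=np.load('pics/w5.npy',allow_pickle=True).item()
s=manip.state();o=np.array(s['tool_pos']);T=R.from_rotvec(s['tcp_rot']).as_matrix();print('tcp',o,'axes',T.round(4).tolist())
yaw=np.arctan2(T[1,2],T[0,2]);print(yaw)
B,A=frame(c,o,yaw);B=B[(B[:,2]>-12)&(B[:,2]<4)&(abs(B[:,0])<45)&(abs(B[:,1])<40)];print(len(B),'zmean',np.median(B[:,2]),'tilt',np.linalg.lstsq(np.c_[B[:,:2],np.ones(len(B))],B[:,2],rcond=None)[0])
print('w5',edges(B,range(-22,-12,3)))
```

```text
w4 ('rear', np.float64(-23.42), 'slope', np.float64(0.009), 'sides', array([-26.66,  25.46]))
handle [[-15.5, -7.2, 43.4], [15.6, 7.5, 47.5]] [-1.58184931e-01  3.58185787e-02  4.57384426e+01]
kn [36.31 14.61 13.6 ] [[31.9, 8.6], [41.1, 20.9]]
kn [ 35.81 -15.13  13.28] [[30.4, -21.1], [40.5, -8.8]]
tcp [0.52938452 0.09102226 0.15977227] axes [[-0.0005, 0.0885, 0.9961], [0.0001, 0.9961, -0.0885], [-1.0, 0.0, -0.0005]]
-0.08858736584343607
2800 zmean -4.464824013323931 tilt [ 0.10933772 -0.00250112 -2.41938622]
w5 ('rear', np.float64(-27.06), 'slope', np.float64(0.002), 'sides', array([-26.82,  26.73]))
```

Run:
```python
from h import *
c=np.load('pics/w5.npy',allow_pickle=True).item();P=cloud(c)
o=np.array([.52938,.09102,.15977]);L=R.from_euler('z',-.0886).inv().apply(P.reshape(-1,3)-o).reshape(400,640,3)*1000
for col in(270,290,350,370):print(col,[(r,*L[r,col].round(1)) for r in range(203,250,4)])
for r in(215,230):
    i=[x for x in range(250,390) if abs(L[r,x,2]+3)<5];print(r,L[r,i[0]],L[r,i[-1]])
c=np.load('pics/w4.npy',allow_pickle=True).item();h=np.array([.4462,.2188,0]);L=R.from_euler('z',-.51).inv().apply(cloud(c).reshape(-1,3)-h)*1000
for y in(-20,20):print(y,[(x,np.median(L[j,2]).round(1)) for x in range(-30,-16) for j in[(abs(L[:,1]-y)<4)&(abs(L[:,0]-x)<.6)] if j.any()])
for x in(-15,0,10):print(x,[(y,np.median(L[j,2]).round(1)) for y in list(range(-32,-22))+list(range(22,32)) for j in[(abs(L[:,0]-x)<4)&(abs(L[:,1]-y)<.6)] if j.any()])
```

```text
270 [(203, np.float64(21.9), np.float64(-45.9), np.float64(-159.6)), (207, np.float64(-26.6), np.float64(-23.4), np.float64(-9.5)), (211, np.float64(-26.2), np.float64(-22.8), np.float64(-4.8)), (215, np.float64(-24.4), np.float64(-22.8), np.float64(-4.3)), (219, np.float64(-22.5), np.float64(-22.9), np.float64(-4.1)), (223, np.float64(-20.1), np.float64(-23.1), np.float64(-5.1)), (227, np.float64(-18.1), np.float64(-23.2), np.float64(-4.8)), (231, np.float64(-16.3), np.float64(-23.2), np.float64(-4.2)), (235, np.float64(-14.4), np.float64(-23.2), np.float64(-3.9)), (239, np.float64(-11.8), np.float64(-23.5), np.float64(-5.0)), (243, np.float64(-9.7), np.float64(-23.6), np.float64(-5.0)), (247, np.float64(-7.5), np.float64(-23.7), np.float64(-5.2))]
290 [(203, np.float64(21.9), np.float64(-27.1), np.float64(-159.6)), (207, np.float64(-26.9), np.float64(-13.7), np.float64(-8.5)), (211, np.float64(-26.3), np.float64(-13.4), np.float64(-4.6)), (215, np.float64(-24.2), np.float64(-13.5), np.float64(-4.8)), (219, np.float64(-22.5), np.float64(-13.5), np.float64(-4.2)), (223, np.float64(-2
[... 3526 characters left out ...]
 (22, np.float64(10.0)), (23, np.float64(10.0)), (24, np.float64(9.9)), (25, np.float64(10.3)), (26, np.float64(9.9)), (27, np.float64(9.8)), (28, np.float64(9.3)), (29, np.float64(0.6)), (30, np.float64(0.9)), (31, np.float64(0.9))]
10 [(-32, np.float64(-0.2)), (-31, np.float64(-0.3)), (-30, np.float64(-1.2)), (-29, np.float64(-0.7)), (-27, np.float64(10.6)), (-26, np.float64(10.5)), (-25, np.float64(10.0)), (-24, np.float64(10.5)), (-23, np.float64(9.7)), (22, np.float64(10.2)), (23, np.float64(10.2)), (24, np.float64(10.1)), (25, np.float64(10.6)), (26, np.float64(10.1)), (27, np.float64(10.0)), (28, np.float64(10.0)), (29, np.float64(0.2)), (30, np.float64(-0.3)), (31, np.float64(-0.0))]
```

```bash
cat >> h.py <<'E'
F=(.6511,.0562,-.09)
off=np.zeros(3)
def act(): return np.array(manip.state()['tool_pos'])
def goto(p,rate=.1,fix=1):
    global off
    manip.move_linear(np.array(p)+off,rate)
    for _ in range(fix):
        manip.dwell(.1);off=off+np.array(p)-act();manip.move_linear(np.array(p)+off,.02)
def seat(dx,dy,dz): # TCP for leaf at offset (mm) from nominal in fixture axes
    return fx(F,np.array([-35.5+dx,-1.0+dy,53+dz])/1e3)
def force():
    return R.from_euler('z',F[2]).inv().apply(np.mean([manip.state()['contact_force'] for _ in range(3)],0))
E
python3 - <<'E'
from h import *
manip.move_pose(seat(0,0,60),down(-.09))
goto(seat(0,0,24),.12,2);s=manip.state();print(s['clock'],act()-seat(0,0,24),s['tcp_rot']-down(-.09),force(),s['gripper_width'])
c=shot('scene');u=proj(c,fx(F,[-.01,0,.055]));print(u)
x,y=int(u[0]),int(u[1]);cv2.imwrite('pics/s6.png',cv2.resize(c['image'][y-45:y+45,x-60:x+60],None,fx=6,fy=6,interpolation=cv2.INTER_CUBIC))
np.save('pics/off.npy',__import__('h').off);print(__import__('h').off)
E
```

```text
17.2 [-4.53756852e-05  2.50645693e-05 -2.37223583e-04] [ 2.84922742e-05 -2.83901011e-04 -2.40611603e-05] [-0.04503026 -0.03757134 -1.5912884 ] 0.015662768553280984
[330.35119445 200.5050987 ]
[-2.19248492e-04  5.21112506e-05 -3.65682566e-04]
```

View pics/s6.png

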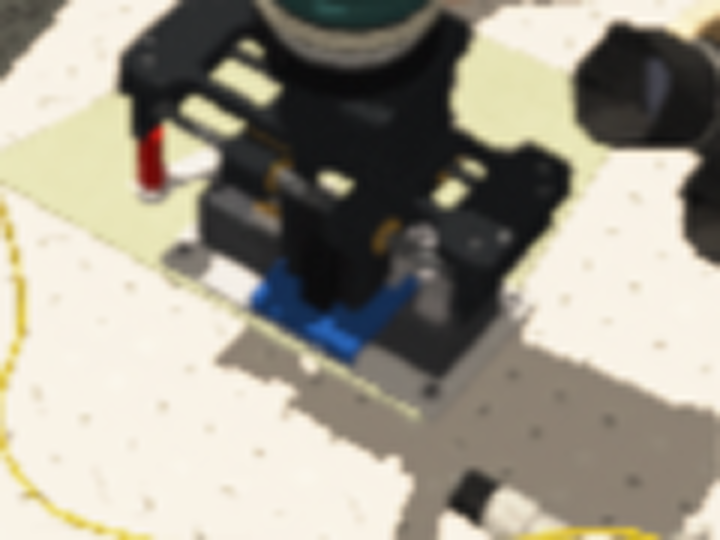

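The scene view shows the leaf level above the fixture. Its right knuckle is at about (425,245), over the gap next to the end knuckle, and the lever is back at rest with its knob upright at (150,165). Descending with force checks.

Run:
```python
import h;from h import *
h.off=np.load('pics/off.npy');f0=force()
for dz in(16,14,12,10,8,6,4.5,3,2,1.2):
    manip.move_linear(seat(0,0,dz)+h.off,.03);f=force()-f0
    print(dz,f.round(2),round((act()[2]-seat(0,0,dz)[2])*1e3,2))
    if np.abs(f).max()>4: print('STOP');break
print(manip.state()['clock'],np.array(manip.state()['moment']).round(2));np.save('pics/f0.npy',f0)
```

```text
16 [ 0.27  0.07 -0.77] -0.94
14 [-0.63  0.35 -1.71] -0.5
12 [-0.24  0.3  -0.11] -0.52
10 [-0.    0.34  0.  ] -0.57
8 [ 0.42  0.37 -0.04] -0.57
6 [-0.06  0.64 -0.58] -0.57
4.5 [-0.38 -0.34 -0.41] -0.52
3 [-0.14 -0.11 -0.34] -0.49
2 [ 0.03  0.33 -1.35] -0.4
1.2 [-1.85  0.19  3.1 ] 0.07
19.9167 [-0.02  0.23 -0.01]
```

It entered the gaps freely and touched the floor. I'll rise slightly and centre it by light touches in y and +x.

Run:
```python
import h;from h import *
h.off=np.load('pics/off.npy');f0=np.load('pics/f0.npy')
inv=lambda p:(R.from_euler('z',F[2]).inv().apply(p-seat(0,0,0))*1e3)
goto(seat(0,0,2.0),.03,1);b=force();print('tare',(b-f0).round(2),inv(act()).round(2))
def probe(ax,sg,lim,start):
    d=start
    while abs(d)<=lim:
        v=[0,0,2.0];v[ax]=d;manip.move_linear(seat(*v)+h.off,.01);manip.dwell(.05);f=force()-b
        if -f[ax]*sg>2.5:break
        d+=sg*.5
    r=inv(act()).round(2);print(ax,sg,round(d,2),f.round(2),r,round(manip.state()['clock'],2));return r[ax]
yp=probe(1,1,4.5,1.);manip.move_linear(seat(0,0,2)+h.off,.03)
ym=probe(1,-1,4.5,-1.);yc=(yp+ym)/2
manip.move_linear(seat(0,yc,2)+h.off,.03)
print('yc',yc,np.save('pics/off.npy',h.off))
```

```text
tare [ 0.06 -0.46 -0.96] [-0.05 -0.02  2.11]
1 1 4.0 [ 0.44 -4.82  0.82] [-0.03  3.1   2.17] 22.62
1 -1 -3.0 [0.16 4.49 0.46] [ 0.   -2.45  2.25] 24.4
yc 0.32499999999999996 None
```

Run:
```python
import h;from h import *
h.off=np.load('pics/off.npy')
inv=lambda p:(R.from_euler('z',F[2]).inv().apply(p-seat(0,0,0))*1e3)
y=.3;b=force();d=1.
while d<=5.5:
    manip.move_linear(seat(d,y,1.7)+h.off,.01);manip.dwell(.05);f=force()-b;print(round(d,1),f.round(2),inv(act()).round(2))
    if f[0]<-2.5:break
    d+=.5
manip.move_linear(seat(0,y,2)+h.off,.03);print(manip.state()['clock'],manip.state()['gripper_width'])
```

```text
1.0 [-0.75  0.16 -0.35] [1.03 0.1  1.86]
1.5 [ 0.25  0.7  -0.75] [1.5  0.27 1.91]
2.0 [-0.62  1.31  0.11] [1.99 0.3  1.89]
2.5 [-0.62  1.08  0.07] [2.49 0.34 1.89]
3.0 [-1.45 -0.34 -0.79] [2.9  0.29 1.87]
3.5 [-3.39  0.29  1.58] [2.91 0.28 1.77]
26.7333 0.015604485479704317
```

Contact came at +2.9 mm against about 3.2 mm expected, so the seat is at x = -0.3, y = +0.3. Lowering to the floor.

Run:
```python
import h;from h import *
h.off=np.load('pics/off.npy')
inv=lambda p:(R.from_euler('z',F[2]).inv().apply(p-seat(0,0,0))*1e3)
goto(seat(-.3,.3,2.2),.03,1);b=force();dz=1.6
while dz>-.5:
    manip.move_linear(seat(-.3,.3,dz)+h.off,.02);manip.dwell(.1);f=force()-b;print(round(dz,2),f.round(2),inv(act()).round(2))
    if f[2]>3:break
    dz-=.25
manip.dwell(.5);f=force()-b;s=manip.state();print(f.round(2),inv(act()).round(2),s['clock'],s['gripper_width'],s['tcp_rot']-down(-.09),np.round(s['moment'],2))
c=shot('scene');w=shot('wrist')
a=cv2.resize(c['image'][155:245,275:385],(660,540),interpolation=cv2.INTER_CUBIC);cv2.imwrite('pics/s7.png',a)
P=cloud(w);L=R.from_euler('z',F[2]).inv().apply(P.reshape(-1,3)-[F[0],F[1],0]).reshape(400,640,3)*1000
for col in(275,295,348,368):
    q=L[205:248,col];q=q[(q[:,2]>46.5)&(q[:,2]<55)&(q[:,0]<-45)];print(col,len(q),np.polyfit(q[:,0],q[:,2],1).round(3),q.mean(0).round(1))
```

```text
1.6 [ 0.09 -0.03  0.56] [-0.44  0.31  1.56]
1.35 [-0.13 -0.45  0.16] [-0.35  0.33  1.45]
1.1 [-1.18 -0.13  2.64] [-0.37  0.33  1.3 ]
0.85 [-2.85 -1.46  5.43] [-0.4   0.33  1.15]
[-3.56 -0.68  6.74] [-0.41  0.33  1.11] 29.2333 0.015580315949345155 [ 1.91895870e-05 -4.82145616e-06  3.18771987e-05] [-0.    0.34  0.06]
275 36 [ 0.074 53.769] [-54.  -21.6  49.8]
295 37 [4.7000e-02 5.2222e+01] [-54.2 -12.1  49.7]
348 35 [4.4000e-02 5.2319e+01] [-54.3  13.1  49.9]
368 36 [2.2000e-02 5.1109e+01] [-54.   22.7  49.9]
```

View pics/s7.png

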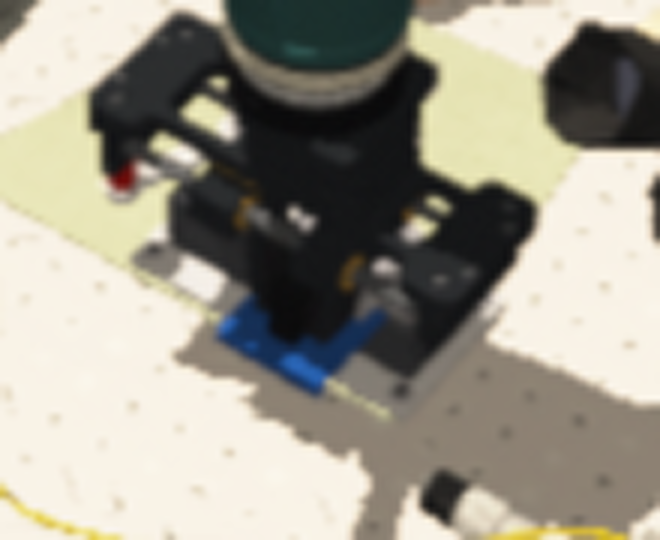

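Knuckles are seated. The down-push of 6.7 N is more than needed, so I'll ease it off to a light rest and recheck level.

Run:
```python
import h;from h import *
h.off=np.load('pics/off.npy')
inv=lambda p:(R.from_euler('z',F[2]).inv().apply(p-seat(0,0,0))*1e3)
# reapply correction measured at hover is unknown: relative move from present actual
o=np.array(manip.state()['tool_pos'])
manip.move_linear(seat(-.3,.3,1.1)+h.off,.02);manip.dwell(.4)
s=manip.state();print(force().round(2),inv(act()).round(2),s['clock'])
def slope(L):
    m=(L[...,0]>-58.5)&(L[...,0]<-44)&(L[...,2]>46)&(L[...,2]<54)&(abs(L[...,1])<26)&(abs(L[...,1])>11);m[255:]=0;q=L[m]
    return len(q),np.linalg.lstsq(np.c_[q[:,:2]-[-36,0],np.ones(len(q))],q[:,2],rcond=None)[0].round(3)
Ls=[R.from_euler('z',F[2]).inv().apply(cloud(shot('wrist')).reshape(-1,3)-[F[0],F[1],0]).reshape(400,640,3)*1000 for _ in range(3)]
for L in Ls:print(slope(L))
m=(abs(Ls[0][...,2]-50)<1.5)&(abs(Ls[0][...,1])<40)&(Ls[0][...,0]<-44);m[255:]=0;q=Ls[0][m];print('rear',q[:,0].min(),'y',np.percentile(q[:,1],[.5,99.5]))
w=np.load('pics/w5.npy',allow_pickle=True).item();L=R.from_euler('z',-.0886).inv().apply(cloud(w).reshape(-1,3)-[.52938,.09102,.15977]).reshape(400,640,3)*1000+[-35.8,0,54.5]
print('w5',slope(L))
```

```text
[-2.64  0.62  3.4 ] [-0.27  0.29  1.23] 29.9833
(1754, array([5.0000e-03, 1.0000e-03, 5.0212e+01]))
(1755, array([ 4.0000e-03, -1.0000e-03,  5.0208e+01]))
(1748, array([1.0000e-03, 0.0000e+00, 5.0173e+01]))
rear -62.57527764261714 y [-28.00101917  27.14639492]
w5 (1743, array([-5.000e-03, -1.000e-03,  5.006e+01]))
```

Run:
```python
from h import *
c=shot('wrist');s=manip.state();print(s['clock'],force().round(2),s['gripper_width'])
order.close_job()
```

```text
30.1833 [-0.98 -0.04  1.83] 0.01586178313511848
the job is handed in; nothing more can be done
```

I swung the feed lever by its red knob to its stop, and the leaf is now seated in the fixture and still held level in the gripper. The job was handed in at about 30 s of the 51 s allowed; no verdict was reported.

- **Lever and pin:** The force on the knob jumped from about 4 to 9.5 N at the stop. The lever then sprang back to rest, and the next picture showed the pin's nose inside the first knuckle.
- **Seating:** The leaf went into the gaps without resistance. I centred it with light touches, about ±2.8 mm of play along the hole axis. In x it met the fixed leaf's edge at 2.9 mm, where 3.2 mm was expected. I shifted the seat by 0.3 mm in each direction to correct for this, then lowered it to the gap floor.
- **Last checks:** The plate's tilt is 0.005 rad or less, and its top is 50.2 mm up, where 50 is nominal. The down-force is about 2–5 N, after easing off a first press of about 6.7 N. The handle is still gripped at 15.9 mm.
- **Disagreements:** The lever stop put the fixture about 1.2 mm further to -y than the camera did. The camera also showed the held leaf about 0.5 mm off centre. Both are within the stated calibration, and the y and x touches settled the final position.
- **Not seen directly:** The fingers hid the knuckles, so I judged the hole alignment from contact and plate position. After the leaf was seated I had no view of the pin.
- **Pot, fork and hex key:** I did not go near them, but took no final picture to confirm they had not moved.

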